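Close a sample bottle, vent it a quarter turn and hold it up

ROBOT

A 6-joint arm with a two-finger parallel gripper is mounted at the origin on the work surface. World frame = base frame: x ahead of the robot, y to its left, z up, the work surface at z = 0. Lengths are in m, angles in rad, forces in N, time in s.
With the tool pointing down it reaches from about 0.35 to 0.775 m from the base axis. Payload 5.5 kg.
Tool frame: the origin (TCP) lies on the centre line of the jaws, within the pads' length; the fingertips stand 19 mm ahead of it and the grasp point (between the pads) is the TCP (ctrl.tip_extent is the distance from the TCP to the fingertips, in m); z points along the fingers, y is the direction in which the jaws open and shut (so a half turn about z gives the same grasp; the last joint's range is limited). The gripper opens to 85 mm and grips with 20 to 120 N. Pads are 22 mm wide; open, the fingers measure 114 mm over their backs; the gripper's body (76 mm by 85 mm) begins 54 mm behind the grasp point. The pads swing forward as they close: fully open they stand 13 mm farther back than shut.
Start: joints at [1.009, 0.313, 0.046, 1.304, 0, 1.431], TCP at [0.235, 0.525, 0.25] pointing down, gripper open.
Joint ranges: [-2.76, 2.76], [-0.86, 1.69], [-1.03, 1.26], [-2.2, 2.34], [-1.47, 1.5], [-3.14, 3.14]. Speed limits (rad/s): [2.57, 2.57, 3.14, 3.14, 3.14, 3.14].

INTERFACE

Orientations are given as a rotation vector (axis times angle).
In Python, from workcell import ctrl gives the robot as it stands. Calls block until the motion is done:
- ctrl.goto(position, orientation): joint-space move of the TCP to a pose.
- ctrl.servo_line(position, rot=None, max_speed=0.15, max_force=None): straight line of the TCP; rot=None keeps the orientation; max_speed is the mean speed in m/s. With max_force (N) it stops when the force on the tool has changed by that much, and returns True; else False.
- ctrl.movej(angles): joint-space move.
- ctrl.ungrasp() and ctrl.close(force=None): open the fingers fully, or close them until they stop; force is the grip in N (None keeps the last).
- ctrl.sleep(seconds).
- ctrl.ik(position, orientation): joint angles nearest the present ones, or None.
- ctrl.get_state(): the state.
- ctrl.grab_frame(name): name is "side" or "top" or "wrist"; returns the picture (420x560x3 uint8, red, green, blue); there is no depth.
- ctrl.calibration(name): a dict with "fov_y" (degrees; the focal length in pixels is half the picture's height over the tangent of half this angle, whatever the lens; pixels are square), "cx", "cy" (the principal point, pixels), "dist_coeffs" ([k1, k2, p1, p2, k3] as OpenCV has them; the pictures are not rectified), "R" (3x3) and "t" (3): a world point X has camera coordinates R X + t; the wrist camera has in their place "tool_from_camera" (4x4, takes a point from camera to tool coordinates, whose origin is the TCP and whose axes are the flange's). Camera axes: x right, y down, z forward; pixel columns grow to the right and rows downward; lengths in m; the calibration is good to about 2 mm. A picture is of the moment at which its call begins: read the wrist's pose just before it. calibration takes no time and is no camera call.
A pose or a line that the arm cannot do raises ctrl.Unreachable and nothing moves.
- ctrl.close_job(): hands the job in, once; it reports no verdict.
Trained networks look in the newest picture that a camera, given by its name, has taken for a name from the list of things; names that differ only in an ending like _2 or _b are one class to them, and where a whole thing is asked for, a point or a joint stands for the part that bears it (a point fixed in the world has none). Each returns a list of dicts, best first, with "score" (0 to 1); they miss things now and then, are a little off and sometimes report something else, mostly with a low value. They report only what shows in the picture. A call takes as long as a camera call. They do not tell look-alikes from the thing itself.
- ctrl.boxes_of(camera, thing): "box" ([left, top, width, height] in pixels, round what is visible of it).
- ctrl.landmark_of(camera, thing): "pixel" ([row, column] in pixels: a listed point, or the origin of a listed thing).
The state is a dict: "time_s": time; "qpos": joint angles; "joint_velocities": joint speeds; "joint_efforts": joint torques, N m; "tool_pos": TCP position; "tool_rot": TCP orientation; "wrist_force": force on the tool from outside, world axes, zero at the start; "wrist_torque": the same for the moment, N m; "gripper_width": finger opening in m.
Only numpy, scipy, OpenCV 4.12 (cv2) and the standard library are available. Lean on these libraries where they do the work, as an engineer would, in place of code of your own. Each camera call takes 0.05 s, during which the arm holds its last target.

TASK

The screw cap of the square white bottle in the rack is only started on its thread. With the bottle in the rack, screw the cap down until it bottoms out, then back it off a quarter turn so that the bottle can vent, and lift the bottle upright by its cap until it hangs a few centimetres above the rack. Finish while holding it up there, over the rack, by the cap; leave the stoppered bottle and the other loose things where they are.

Things in the scene. Friction and masses are not known exactly. Their poses are not given: they have to be found in the camera images.
- bottle: Loose square white plastic bottle, about 0.3 kg with cap, standing in one of the rack's two pockets (either one). Body 56 x 56 mm and 72 mm high, a sloping shoulder up to 80 mm, then a round neck 28 mm across. Origin: centre of its underside; z up along the bottle, x and y square to its sides. It stands 10 mm above the table on the pocket's floor and has about 1.5 mm play to each pocket wall, which keep it from turning.
- cap: Round black ribbed screw cap on that bottle, grips as a plain 41 mm cylinder, 26 mm high, with a small light grey bar on its flat top (from the centre along its +x). Origin: centre of its lower rim, z up. Bottomed out, its rim is 90 mm and its top 116 mm above the bottle's underside (126 mm above the table); 10 mm of bare neck lies below it. Turning takes 0.06 N m; it stays where it is left.
- cap_top (a point): Centre of the cap's flat top, on the axis of turning, 26 mm above the cap's lower rim; its axes turn with the cap.
- cap_turn (a joint): Angle of the cap on its thread, rad: 0 = bottomed out (hard stop), growing as it is unscrewed, counter-clockwise seen from above; clockwise screws down. The cap rises 5 mm per full turn (0.8 mm per rad). It starts 1.9 to 4.2 rad open and cannot come off (stop at 5.5).
- rack: Fixed aluminium block 100 (x) x 210 (y) x 40 mm high with two square pockets, 59 mm wide and 30 mm deep, centred at y = +55 and -55 mm. Origin: centre of its underside, on the table.
- neighbour: Loose square white bottle of the same body in the other pocket, closed with a small black tapered stopper 22 mm across instead of a screw cap; 100 mm high in all. Origin: centre of underside. To be left alone.
- jar: Bystander: loose amber jar 40 mm across, 50 mm high, on the far side of the rack. Origin: centre of underside.
- spatula: Bystander: loose flat spatula 160 mm long lying on the table on the near side of the rack, roughly along the rack. Origin: its underside, near the middle.
- seal: Bystander: loose black rubber ring 48 mm across, 8 mm thick, lying near the rack's +y end. Origin: centre of underside.
- beaker: Bystander: loose white cup 68 mm across, 70 mm high, to the robot's right. Origin: centre of underside.
- weight: Bystander: loose brass weight with a knob, 36 mm across, 45 mm high, to the robot's left. Origin: centre of underside.
There are look-alikes about, which are no part of the job. Several things look just like the rack: the one meant starts farthest from the robot's base.

How it is judged:
On the way, in this order (a step that is already met when the one before it is completed fails the run):
1. the cap is screwed down until it bottoms out (value of joint cap_turn below 0.09 rad and height (world z) of bottle below 0.03 m), for 0.2 s.
2. the cap is backed off a quarter turn, the bottle still in the rack (value of joint cap_turn between 1.2 and 1.95 rad and height (world z) of bottle below 0.03 m), for 0.2 s.
At the end, for the whole second after the job is handed in: The cap stands 1.2 to 1.95 rad off its stop; the bottle hangs still, upright within 0.25 rad, from fingers gripping its cap (over 2 N), over the rack (within 150 mm of its centre), underside over 55 mm above the table, touching neither rack, stoppered bottle nor jar; the stoppered bottle is seated (value of joint cap_turn between 1.2 and 1.95 rad and height (world z) of bottle above 0.055 m and angle between bottle's own z axis and vertical below 0.25 rad and contact force between the fingers and cap above 2 N and contact force between bottle and rack below 0.2 N and contact force between bottle and neighbour below 0.2 N and contact force between bottle and jar below 0.2 N and linear speed of bottle below 0.03 m/s and horizontal distance between bottle and rack below 0.15 m and height (world z) of neighbour below 0.02 m); the arm keeps its last pose, push and grip.
It fails at once if the stoppered bottle is moved by 20 mm or more (distance of neighbour from where it was at the start of the episode above 0.02 m).
It fails at once if another loose thing is moved by 40 mm or more (distance of any of jar, spatula, seal, beaker, weight from where it was at the start of the episode above 0.04 m).
It also fails if it takes over 59 s, if anything falls off the work surface, if the arm or the gripper's body presses on something with over 40 N, if the wrist force passes 120 N, or if a joint passes its speed limit or range.

## Working session

There is one attempt and no reset: what is moved stays moved. The work goes in short steps, each a Python script; the robot and the scene stay as the last script left them, time stands still between calls to the robot, and variables do not carry over. Pictures are saved under pics/ and viewed, and the job is handed in when it is done.

```bash
mkdir -p pics; ls; python3 - <<'E'
from workcell import ctrl
import cv2
for n in ["side","top","wrist"]:
    f=ctrl.grab_frame(n); cv2.imwrite(f"pics/{n}0.png",f[:,:,::-1])
    c=ctrl.calibration(n); print(n,c)
for n in ["side","top"]:
    for th in ["rack","cap","cap_top","bottle","neighbour","jar","seal","spatula"]:
        print(n,th,[(d["pixel"],d["score"]) for d in ctrl.landmark_of(n,th)])
s=ctrl.get_state();print(s["time_s"],s["tool_pos"],s["tool_rot"],s["wrist_force"],ctrl.tip_extent)
E
```

```text
pics
side {'fov_y': 47.1166459155157, 'cx': 282.77166865182016, 'cy': 206.24463745495015, 'dist_coeffs': array([-0.10362152,  0.        ,  0.        ,  0.        ,  0.        ]), 'R': array([[ 0.97182784, -0.23566122, -0.00379902],
       [-0.16457631, -0.66697086, -0.72668047],
       [ 0.16871657,  0.70683354, -0.68696511]]), 't': array([-0.51691334,  0.1579947 ,  1.22060036])}
top {'fov_y': 43.04606452878597, 'cx': 283.8595562051205, 'cy': 214.16531294485756, 'dist_coeffs': array([-0.02268033,  0.        ,  0.        ,  0.        ,  0.        ]), 'R': array([[-0.00895745, -0.99995172,  0.00404042],
       [-0.99787694,  0.00867806, -0.06454695],
       [ 0.06450877, -0.00461001, -0.99790649]]), 't': array([-0.02386112,  0.54465749,  1.81980346])}
wrist {'fov_y': 69.68137613114536, 'cx': 281.3486981426373, 'cy': 212.05946793376538, 'dist_coeffs': array([0.00707492, 0.        , 0.        , 0.        , 0.        ]), 'tool_from_camera': array([[-1.06707923e-03, -9.53562677e-01, -3.01192766e-01,
         7.69932681e-02],
       [ 9.99998836e-01, -6.89086354e-04, -1.36122446e-03,
      
[... 293 characters left out ...]
_top []
side bottle [([281.8, 289.7], 0.67), ([398.1, 315.4], 0.58)]
side neighbour [([247.4, 280.5], 0.84)]
side jar [([265.3, 324.7], 0.74), ([285.6, 287.7], 0.23)]
side seal [([225.4, 274.9], 0.66)]
side spatula [([281.9, 244.3], 0.72)]
top rack [([223.9, 306.4], 0.9), ([271.5, 232.7], 0.62)]
top cap [([230.6, 409.6], 0.68), ([222.5, 325.7], 0.44)]
top cap_top [([220.9, 327.4], 0.57)]
top bottle [([224.3, 322.8], 0.59)]
top neighbour [([220.4, 292.0], 0.73)]
top jar [([190.8, 314.5], 0.51)]
top seal [([224.7, 263.3], 0.61)]
top spatula [([253.7, 318.3], 0.94)]
0.95 [0.23544787 0.52464118 0.2503317 ] [6.57627875e-01 3.07194230e+00 1.86186736e-04] [ 0.88724911  0.50169331 -0.66429524] 0.019
```

```bash
python3 - <<'E'
import cv2
t=cv2.imread("pics/top0.png"); cv2.imwrite("pics/topc.png",cv2.resize(t[150:320,180:440],(780,510),interpolation=cv2.INTER_CUBIC))
t=cv2.imread("pics/side0.png"); cv2.imwrite("pics/sidec.png",t)
E
```

```text
(no output)
```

View pics/topc.png

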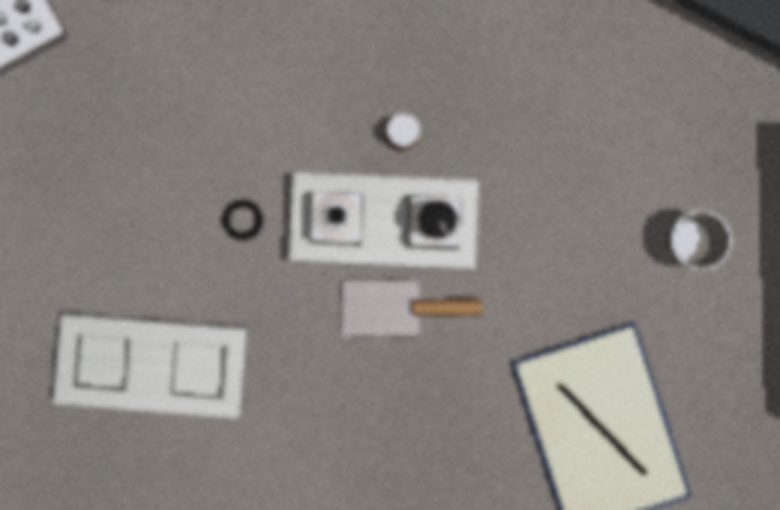

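View pics/sidec.png

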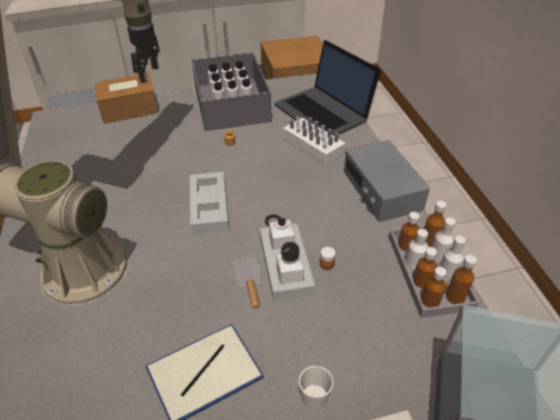

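The farther rack, the one holding the bottles, is centred near pixel (row 223, col 307) in the top view. The capped bottle is in the right (−y) pocket with its cap near (223, 325). The stoppered bottle is in the left pocket near (222, 292). Next I'll compute positions and move the wrist camera over the cap.

```bash
cat > h.py <<'E'
from workcell import ctrl
import cv2, numpy as np
from scipy.spatial.transform import Rotation as Rn
def K(c):
    f=210/np.tan(np.radians(c["fov_y"]/2)); return np.array([[f,0,c["cx"]],[0,f,c["cy"]],[0,0,1]])
def ext(n,st=None):
    c=ctrl.calibration(n)
    if n!="wrist": return c,np.array(c["R"]),np.array(c["t"])
    T=np.eye(4);T[:3,:3]=Rn.from_rotvec(st["tool_rot"]).as_matrix();T[:3,3]=st["tool_pos"]
    M=np.linalg.inv(T@c["tool_from_camera"]); return c,M[:3,:3],M[:3,3]
def ray(n,row,col,z,st=None):
    c,R,t=ext(n,st)
    u=cv2.undistortPoints(np.array([[[col,row]]],float),K(c),np.array(c["dist_coeffs"]))[0,0]
    d=R.T@np.array([u[0],u[1],1]); o=-R.T@t
    return o+d*(z-o[2])/d[2]
def proj(n,X,st=None):
    c,R,t=ext(n,st)
    return cv2.projectPoints(np.array(X,float).reshape(-1,1,3),cv2.Rodrigues(R)[0],t,K(c),np.array(c["dist_coeffs"]))[0].reshape(-1,2)
def down(a): # tool z down, tool x axis at world heading a
    x=np.array([np.cos(a),np.sin(a),0]);z=np.array([0,0,-1.]);return Rn.from_matrix(np.c_[x,np.cross(z,x),z]).as_rotvec()
E
python3 - <<'E'
from h import *
print("cap",ray("top",223,325.3,.128), "nb",ray("top",150+215/3,180+336/3,.11))
cs=[(291,173),(479,182),(474,267),(288,261)]
P=np.array([ray("top",150+y/3,180+x/3,.04) for x,y in cs]);print(P,P.mean(0))
s=ctrl.get_state();T=Rn.from_rotvec(s["tool_rot"]).as_matrix();print(T)
c=np.array([0.5,-.09,.3])
E
```

```text
cap [ 0.50743183 -0.16220607  0.128     ] nb [ 0.5136129  -0.05467285  0.11      ]
[[ 0.56539729 -0.0053653   0.04      ]
 [ 0.55328756 -0.21910032  0.04      ]
 [ 0.4567505  -0.21191749  0.04      ]
 [ 0.46543547 -0.00115295  0.04      ]] [ 0.51021771 -0.10938401  0.04      ]
[[-9.12359690e-01  4.09389534e-01  7.15738510e-05]
 [ 4.09389540e-01  9.12359684e-01  1.05895385e-04]
 [-2.19486339e-05  1.25916266e-04 -9.99999992e-01]]
```

```bash
python3 - <<'E'
from h import *
q=np.array(ctrl.ik([.507,-.162,.25],down(2.83+2.8)));print(q)
q[5]=q[5]-2*np.pi if q[5]>2 else q[5]
print(q)
ctrl.movej(q)
s=ctrl.get_state();f=ctrl.grab_frame("wrist");cv2.imwrite("pics/w1.png",f[:,:,::-1])
print(s["time_s"],s["tool_pos"],s["qpos"],s["wrist_torque"])
for th in ["cap_top","cap","bottle"]:
  for d in ctrl.landmark_of("wrist",th): print(th,d,ray("wrist",*d["pixel"],{"cap_top":.128,"cap":.102,"bottle":.01}[th],s))
E
```

```text
[-4.60149777e-01  2.30196671e-01 -6.59383021e-02  1.27466135e+00
 -4.44089210e-16 -2.94855712e+00]
[-4.60149777e-01  2.30196671e-01 -6.59383021e-02  1.27466135e+00
 -4.44089210e-16 -2.94855712e+00]
4.5833 [ 0.50707781 -0.1616987   0.25002738] [-4.59609702e-01  2.30140706e-01 -6.59433650e-02  1.27470257e+00
  7.23696902e-05 -2.94843021e+00] [-0.02514746 -0.05212772  0.04598251]
cap_top {'pixel': [204.0, 286.5], 'score': 0.7} [ 0.50964046 -0.1699411   0.128     ]
cap {'pixel': [202.8, 283.5], 'score': 0.78} [ 0.50606043 -0.16428     0.102     ]
bottle {'pixel': [178.5, 285.0], 'score': 0.66} [ 0.50831667 -0.16920153  0.01      ]
```

View pics/w1.png

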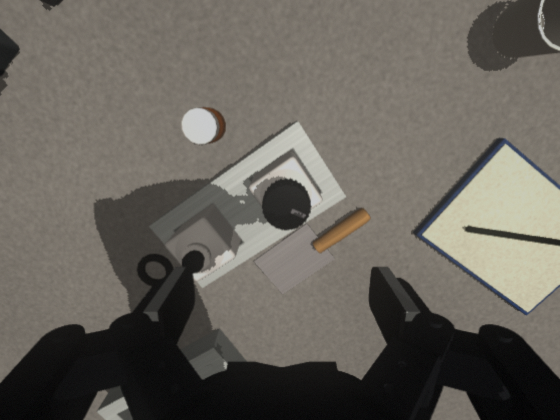

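```bash
python3 - <<'E'
from h import *
s=ctrl.get_state()
f=cv2.imread("pics/w1.png");c=f[170:240,240:335]
cv2.imwrite("pics/w1c.png",cv2.resize(c,None,fx=8,fy=8,interpolation=cv2.INTER_CUBIC))
for x,y in [(.507,-.165),(.5075,-.162),(.5095,-.168)]:
  a=np.linspace(0,6.28,40)
  p=proj("wrist",np.c_[x+.0205*np.cos(a),y+.0205*np.sin(a),a*0+.128],s);print(x,y,p.min(0),p.max(0),p.mean(0))
E
```

```text
0.507 -0.165 [259.5631105 186.1769199] [307.76346554 232.30374835] [283.28918614 209.09547021]
0.5075 -0.162 [256.4450351  187.86285261] [304.56443927 233.83554422] [280.12590163 210.70428455]
0.5095 -0.168 [260.48233597 181.65268355] [308.89947242 228.19585448] [284.31683206 204.77953102]
```

View pics/w1c.png

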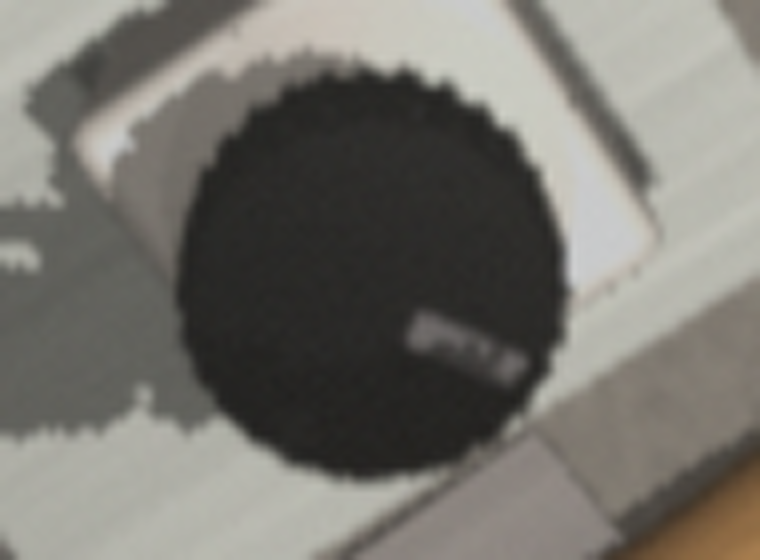

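```bash
python3 - <<'E'
from h import *
s=ctrl.get_state()
C=ray("wrist",206.7,286.4,.128,s);print(C)
b=ray("wrist",170+348/8,240+470/8,.128,s);print(b, "bar heading",np.arctan2(*(b-C)[[1,0]]))
h=np.arctan2(*Rn.from_rotvec(s["tool_rot"]).as_matrix()[[1,0],0]);print("h",h,s["qpos"][5])
# pocket/side check : rack corners in the wrist image
for x,y in [(297,122),(346,195),(202,288),(150,226)]: print(ray("wrist",y,x,.04,s))
E
```

```text
[ 0.50778615 -0.16852198  0.128     ]
[ 0.49656427 -0.17322329  0.128     ] bar heading -2.744865295983158
h -0.6528012873303859 -2.9485050686181644
[ 0.55365521 -0.21924143  0.04      ]
[ 0.4559314  -0.21608779  0.04      ]
[ 0.46577688 -0.00558829  0.04      ]
[ 0.5645761  -0.01284981  0.04      ]
```

```bash
python3 - <<'E'
from h import *
s=ctrl.get_state()
r=s["tool_rot"]
ctrl.servo_line([.5076,-.1680,.15],max_speed=.12)
print(ctrl.get_state()["wrist_torque"],ctrl.get_state()["wrist_force"])
print(ctrl.servo_line([.5076,-.1680,.119],max_speed=.06,max_force=8))
ctrl.close(30)
s=ctrl.get_state();print(s["time_s"],s["tool_pos"],s["gripper_width"],s["wrist_force"],s["wrist_torque"],s["qpos"])
cv2.imwrite("pics/w2.png",ctrl.grab_frame("wrist")[:,:,::-1])
f=ctrl.grab_frame("side")[180:320,210:360,::-1];cv2.imwrite("pics/s2.png",cv2.resize(f,None,fx=4,fy=4))
E
```

```text
[ 0.00156825 -0.09470704 -0.02984477] [-0.08960431 -0.21634294 -0.47353993]
False
6.9167 [ 0.50797805 -0.16791299  0.11945801] 0.0399886891081837 [0.52689971 1.82583123 2.00451248] [ 0.21977784 -0.08623992  0.05280671] [-4.69594455e-01  3.12265546e-01 -2.88100273e-01  9.69522700e-01
  4.83217979e-04 -2.95816988e+00]
```

View pics/s2.png

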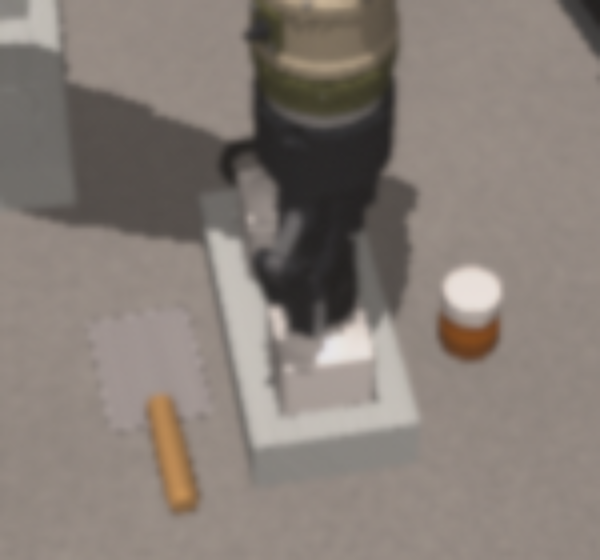

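View pics/w2.png

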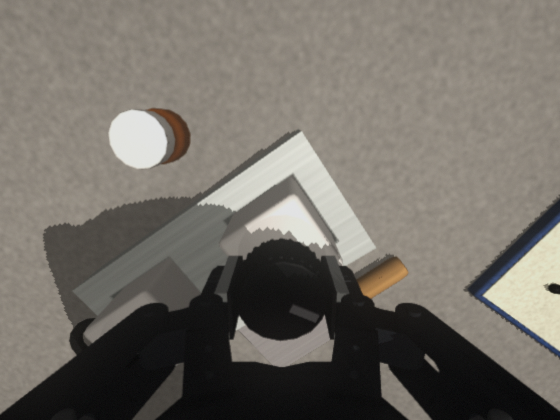

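```bash
cat >> h.py <<'E'
def turn(dh,p0,h,z):  # one chunk
    ctrl.servo_line([p0[0],p0[1],z],rot=down(h+dh),max_speed=.1)
    s=ctrl.get_state()
    hh=np.arctan2(*Rn.from_rotvec(s["tool_rot"]).as_matrix()[[1,0],0])
    print("t%.2f h%.3f q6 %.3f z%.4f F"%(s["time_s"],hh,s["qpos"][5],s["tool_pos"][2]),np.round(s["wrist_force"],1),"Tz %.3f"%s["wrist_torque"][2],"w%.4f"%s["gripper_width"])
    return s
E
python3 - <<'E'
from h import *
s=ctrl.get_state()
print(proj("wrist",[[.508,-.1679,.128]],s))
p=[.5078,-.1680];h=-.6528;z=.1193
for i in range(3):
    z-=.25*.0008; turn(-.25,p,h,z); h-=.25
E
```

```text
[[280.09074843 301.66737822]]
t7.42 h-0.900 q6 -2.711 z0.1193 F [ 0.1 -0.3  2.8] Tz -0.029 w0.0398
t7.82 h-1.149 q6 -2.462 z0.1190 F [-0.6 -1.7  2.7] Tz -0.049 w0.0401
t8.22 h-1.399 q6 -2.213 z0.1188 F [-0.6 -2.1  3.8] Tz -0.073 w0.0401
```

```bash
python3 - <<'E'
from h import *
cv2.imwrite("pics/w3.png",ctrl.grab_frame("wrist")[:,:,::-1])
E
```

```text
(no output)
```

View pics/w3.png

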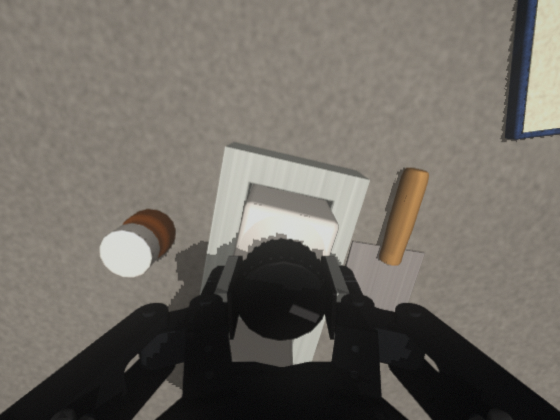

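```bash
python3 - <<'E'
from h import *
p=[.5078,-.1680];h=-.6528-.75;z=.1193-.0006
T=[]
for i in range(9):
    z-=.2*.0008; s=turn(-.2,p,h,z); h-=.2
    T.append(s["wrist_torque"][2])
    if i>1 and abs(T[-1]-np.mean(T[-3:-1]))>.12: break
print("end h",h,"z",z)
E
```

```text
t8.62 h-1.598 q6 -2.013 z0.1186 F [-0.7 -1.9  3.4] Tz -0.059 w0.0398
t8.97 h-1.798 q6 -1.813 z0.1184 F [-1.4 -0.6  3.9] Tz -0.066 w0.0401
t9.32 h-1.998 q6 -1.613 z0.1182 F [-1.2 -0.9  3.8] Tz 0.005 w0.0399
t9.67 h-2.198 q6 -1.414 z0.1180 F [-1.7 -0.   4.8] Tz -0.066 w0.0406
t10.02 h-2.398 q6 -1.214 z0.1178 F [-1.7  0.7  4.9] Tz -0.067 w0.0403
t10.37 h-2.598 q6 -1.013 z0.1177 F [-2.7  1.2  5.3] Tz -0.093 w0.0399
t10.72 h-2.798 q6 -0.813 z0.1175 F [-2.2  1.2  5.2] Tz -0.016 w0.0403
t11.07 h-2.998 q6 -0.613 z0.1173 F [-2.1  0.9  5.5] Tz -0.092 w0.0402
t11.42 h3.085 q6 -0.413 z0.1172 F [-2.7  1.7  5.1] Tz -0.071 w0.0400
end h -3.202800000000001 z 0.11726000000000006
```

```bash
python3 - <<'E'
from h import *
p=[.5078,-.1680];h=-3.2028;z=.11726
T=[]
for i in range(18):
    d=.12
    z-=d*.0008; s=turn(-d,p,h,z); h-=d
    T.append(s["wrist_torque"][2])
    if i>1 and abs(T[-1]-np.mean(T[:3]))>.15: break
print("end h",h,"z",z)
cv2.imwrite("pics/w4.png",ctrl.grab_frame("wrist")[:,:,::-1])
E
```

```text
t11.68 h2.965 q6 -0.293 z0.1171 F [-1.8  1.8  4.2] Tz -0.045 w0.0400
t11.95 h2.846 q6 -0.174 z0.1170 F [-1.3  2.4  6.3] Tz -0.026 w0.0401
t12.22 h2.726 q6 -0.053 z0.1169 F [-2.5  2.3  5. ] Tz -0.075 w0.0403
t12.48 h2.607 q6 0.065 z0.1168 F [-1.1  3.3  5. ] Tz -0.084 w0.0401
t12.75 h2.488 q6 0.184 z0.1167 F [-0.9  3.3  5. ] Tz -0.094 w0.0398
t13.02 h2.369 q6 0.304 z0.1167 F [-1.4  3.8  5.4] Tz -0.020 w0.0403
t13.28 h2.248 q6 0.424 z0.1166 F [-0.5  4.5  5.3] Tz -0.039 w0.0401
t13.55 h2.127 q6 0.545 z0.1166 F [0.6 4.  4.7] Tz -0.069 w0.0400
t13.82 h2.006 q6 0.666 z0.1165 F [1.4 3.3 4.2] Tz -0.074 w0.0402
t14.08 h1.887 q6 0.785 z0.1163 F [0.7 4.3 5.3] Tz 0.248 w0.0399
end h -4.402800000000001 z 0.11630000000000001
```

View pics/w4.png

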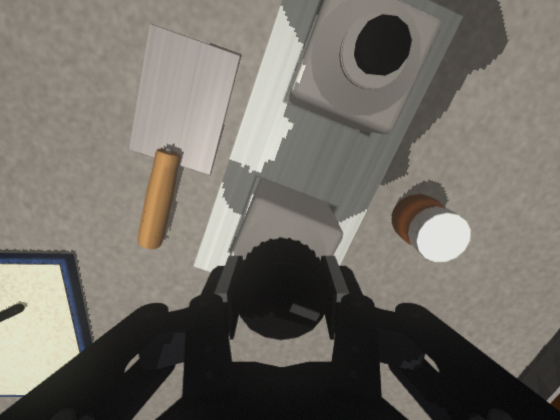

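```bash
python3 - <<'E'
from h import *
p=[.5078,-.1680];h=-4.4028;z=.1163
for d in (.03,.03,.03):
    s=turn(-d,p,h,z); h-=d
    if abs(s["wrist_torque"][2])>.55: break
ctrl.sleep(.4)
print(ctrl.get_state()["wrist_torque"],"end h",h)
f=ctrl.grab_frame("wrist");cv2.imwrite("pics/w5.png",f[:,:,::-1])
a=cv2.imread("pics/w4.png")
cv2.imwrite("pics/w45.png",np.hstack([cv2.resize(x[220:350,220:345],None,fx=3,fy=3) for x in (cv2.imread("pics/w2.png"),f[:,:,::-1])]))
E
```

```text
t14.38 h1.858 q6 0.814 z0.1163 F [0.  5.  6.1] Tz 0.554 w0.0400
[ 1.02931558 -0.04165319  0.5418637 ] end h -4.4328
```

View pics/w45.png

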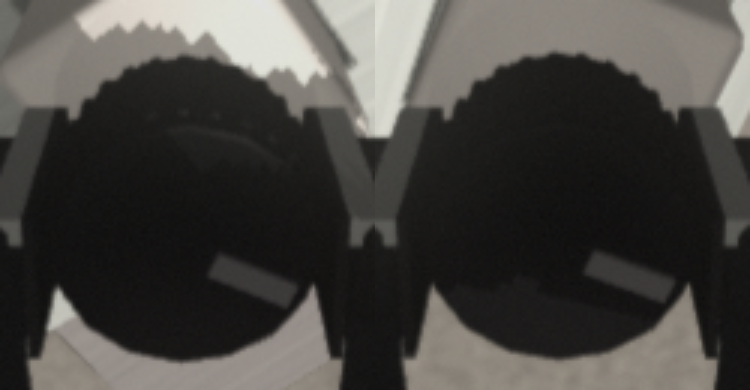

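Bottomed out: the reaction torque is 0.54 N·m and holding, and the grey bar hasn't moved relative to the pads, so there was no slip. Now backing off.

```bash
python3 - <<'E'
from h import *
p=[.5078,-.1680];h=-4.4328;z=.1163
for i in range(7):
    d=.24; z+=d*.0008 if i else 0.00012
    s=turn(d,p,h,z); h+=d
ctrl.sleep(.5)
f=ctrl.grab_frame("wrist");cv2.imwrite("pics/w6.png",f[:,:,::-1])
s=ctrl.get_state();print("h",h,z,s["wrist_force"],s["wrist_torque"])
E
```

```text
t15.22 h2.097 q6 0.575 z0.1164 F [-1.2  3.1  5.3] Tz 0.047 w0.0403
t15.62 h2.337 q6 0.335 z0.1166 F [-0.3  2.3  5.1] Tz 0.059 w0.0402
t16.01 h2.577 q6 0.095 z0.1168 F [-1.1  2.5  5.5] Tz 0.025 w0.0398
t16.40 h2.816 q6 -0.145 z0.1170 F [-1.2  3.1  5.9] Tz 0.070 w0.0402
t16.79 h3.056 q6 -0.385 z0.1171 F [-1.3  1.9  5.5] Tz 0.066 w0.0403
t17.18 h-2.987 q6 -0.625 z0.1173 F [-2.6  1.5  4.9] Tz 0.072 w0.0401
t17.57 h-2.747 q6 -0.865 z0.1175 F [-1.7  1.7  5.1] Tz 0.090 w0.0398
h -2.752799999999999 0.11757199999999998 [-2.19558456  0.51504792  5.62786495] [0.36571926 0.36886196 0.00382097]
```

View pics/w6.png

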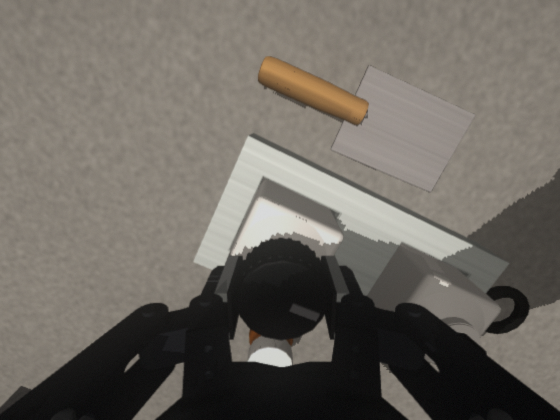

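```bash
python3 - <<'E'
from h import *
ctrl.close(60)
s=ctrl.get_state();p=np.array(s["tool_pos"])
for dz in (.02,.075):
    ctrl.servo_line([.5078,-.168,.1176+dz],max_speed=.05)
    s=ctrl.get_state();print(s["time_s"],s["tool_pos"],s["wrist_force"],s["wrist_torque"],s["gripper_width"])
ctrl.sleep(.5)
cv2.imwrite("pics/w7.png",ctrl.grab_frame("wrist")[:,:,::-1])
f=ctrl.grab_frame("side")[150:320,190:360,::-1];cv2.imwrite("pics/s7.png",cv2.resize(f,None,fx=3.4,fy=3.4))
s=ctrl.get_state();print(s["time_s"],s["tool_pos"],s["wrist_force"],s["wrist_torque"],s["gripper_width"])
E
```

```text
18.8917 [ 0.50781348 -0.16813302  0.13755152] [ 0.24816574 -0.22750984 -3.48700455] [ 0.05197865 -0.0489765   0.01506185] 0.03904709375915954
20.1417 [ 0.5075419  -0.16789044  0.19217128] [-0.43128912  0.60801032 -4.4332212 ] [-0.0268184  -0.01874539  0.00535961] 0.039452519787167455
20.7417 [ 0.50781643 -0.16798099  0.19259609] [-0.09393089 -0.03999931 -4.53247881] [ 0.0080591 -0.0372252 -0.0099527] 0.03917132181607837
```

View pics/s7.png

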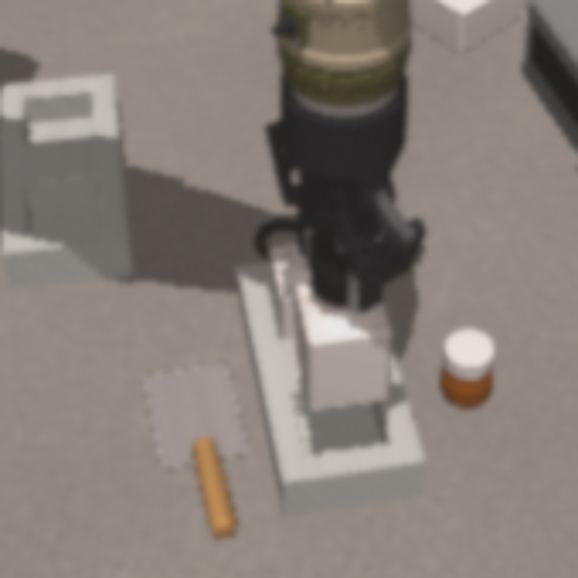

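View pics/w7.png

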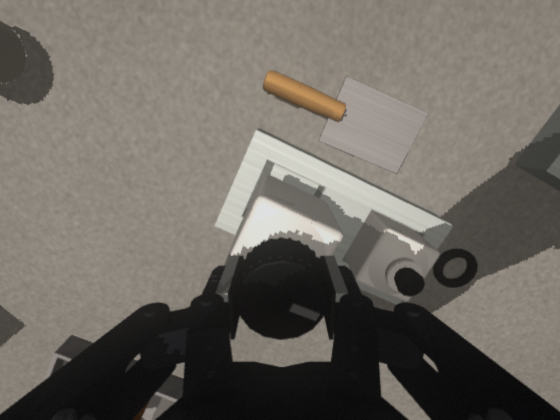

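The bottle hangs upright with its underside about 85 mm above the table. The pocket below it is empty, and the stoppered bottle and the other things in view haven't moved. Handing in.

```bash
python3 - <<'E'
from workcell import ctrl
ctrl.close_job(); s=ctrl.get_state(); print(s["time_s"],s["wrist_force"],s["gripper_width"])
E
```

```text
the job is handed in; nothing more can be done
the job is handed in; nothing more can be done
```

I handed the job in at about 20.7 s with the bottle hanging by its cap over the rack. The interface gives no verdict, so the figures below are my own checks.

- **Screwing down:** I gripped the cap of the bottle in the farther rack (its −y pocket) at 30 N. I turned it clockwise about 3.8 rad in one grasp, until the reaction torque rose from about 0.07 to 0.54 N·m and held there. The grey bar on the cap did not shift relative to the pads, so the cap did not slip.
- **Backing off:** I turned it back 1.68 rad at the gripper. Allowing for the bottle's play in the pocket and the wind-up at the stop, the cap should stand about 1.5–1.65 rad open. That is an estimate (1.49 rad from the bar's direction); I could not read the joint directly.
- **Lifting:** I raised the grip to 60 N and lifted 75 mm, which puts the underside about 85 mm above the table. The last pictures showed the bottle upright, clear of the rack and the jar. The stoppered bottle was still seated, and the jar, spatula and seal looked undisturbed; I did not check the beaker and weight again. The wrist load was steady, with sideways force near zero.

The top camera and the wrist camera disagreed by about 6 mm on the cap's y position. I went with the wrist camera, which fitted the rack's geometry, and sideways forces stayed below about 5 N throughout the turning.

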